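# Put the dressing table in order

## Robot

A 6-joint arm with a two-finger parallel gripper is mounted at the origin on the work surface. World frame = base frame: x ahead of the robot, y to its left, z up, the work surface at z = 0. Lengths are in m, angles in rad, forces in N, time in s.
With the tool pointing down it reaches from about 0.275 to 0.75 m from the base axis. Payload 10.2 kg.
Tool frame: the origin (TCP) lies at the very end of the fingers, on their centre line; the grasp point (between the pads) lies 19 mm behind it (robot.grip_depth is the distance from the TCP to the grasp point, in m); x points along the fingers, z is the direction in which the jaws open and shut, and the axes are right-handed (so a half turn about x gives the same grasp; the last joint's range is limited). The gripper opens to 88 mm and grips with 3 to 60 N. Pads are 18 mm wide; open, the fingers measure 123 mm over their backs; the gripper's body (75 mm by 187 mm) begins 45 mm behind the grasp point.
Start: joints at [-1.554, 0.313, 1.498, -0, 1.331, -0.223], TCP at [0.125, -0.51, 0.239] pointing down, gripper open.
Joint ranges: [-2.94, 2.94], [-0.97, 2.17], [0.19, 2.56], [-1.23, 4.37], [0.02, 3.11], [-2.88, 2.88]. Speed limits (rad/s): [2.39, 2.39, 3.01, 3.14, 3.14, 3.14].

## Interface

Orientations are given as [roll, pitch, yaw] about the fixed x, y, z axes, in that order (R = Rz(yaw) Ry(pitch) Rx(roll)).
In Python, from station import robot gives the robot as it stands.
- The arm moves only by the shell command python3 -m crank 'ROWS' [OPENING] [FORCE]. ROWS is JSON, a list of rows, each a list of 2 entries, a list of its own where there are three numbers: the shift along the tool's x, y, z in m, then the turn, a rotation vector about the tool's x, y, z in degrees. A call has 1 to 10 rows; each row shifts and turns the commanded pose from where the row before left it, along the tool's axes as they then stand; what a row does not reach is not made up. A row lasts 1/12 s, in which the tool goes at most 41.7 mm and 7.16 degrees, less where a joint would pass 70% of its speed; a pose out of reach is approached as far as the arm can. A call with a gripper value outside its range is refused whole. OPENING is the opening, from 0 (shut) to 1 (fully open), set as the call begins (- or left out, the last holds). The fingers move at their own pace and stop on an object; FORCE is the grip in N (left out, the last holds). Time passes only in rows, so rows that do not move let the fingers close. It gives the time, the measured TCP pose, the force and the opening at its end, in the units of the state.
- robot.state(): the state, without advancing time (a new reading comes with each control period).
- robot.snapshot(name): name is "scene" or "top"; returns (picture, depth): 420x560x3 uint8, red, green, blue; 420x560 float32, m along the optical axis (not along the pixel's ray), 0 where there is no reading.
- robot.camera_info(name): a dict with "camera_matrix" (3x3 intrinsics, pixels), "world_to_cam" (4x4, takes a point from world to camera coordinates). Camera axes: x right, y down, z forward; pixel columns grow to the right and rows downward; lengths in m; the calibration is good to about 2 mm. A picture is of the moment at which its call begins. camera_info takes no time and is no camera call.
- robot.job_done(): hands the job in, once; it reports no verdict.
The state is a dict: "time": time; "joints": joint angles; "dq": joint speeds; "effort": joint torques, N m; "ee_pos": TCP position; "ee_rot": TCP orientation; "force": force on the tool from outside, world axes, zero at the start; "wrist_torque": the same for the moment, N m; "width": opening from 0.0 (shut) to 1.0 (fully open).
Only numpy, scipy, OpenCV 4.12 (cv2) and the standard library are available. Lean on these libraries where they do the work, as an engineer would, in place of code of your own. Each camera call takes 0.05 s, during which the arm holds its last target. There are 200 camera calls.

## Task

Tidy the dressing table: lay both silver rings flat in the white ceramic jewellery tray, stand the little glass kajal pot upright in the round steel tray, and lay the hairbrush (bristles up, as it lies now) and the blue comb side by side, lengthwise and flat on the floor of the long wooden tray. Take the hairbrush at its balance point so that its heavy head does not droop and it carries level, keep the glass pot upright and set it down gently. Leave the cream jar and the nail-polish bottle standing where they are.

Things in the scene. Friction and masses are not known exactly. Their poses are not given: they have to be found in the camera images.
- ring_large_center (a point): Silver finger ring lying flat: 30 mm outer diameter, 21 mm hole, 8 mm high (standing on the table). Point at its centre, half-way up; z is the axis of the ring. Loose, among the small things in the middle of the table.
- ring_small_center (a point): Smaller silver finger ring lying flat: 24 mm outer diameter, 17 mm hole, 8 mm high. Point at its centre, half-way up; z is the axis of the ring. Loose, among the small things in the middle.
- kajal_pot_center (a point): Small closed kajal pot: round amber glass body 40 mm in diameter and 22 mm high, with a black screw lid 33 mm in diameter and 12 mm high on it; 34 mm high in all. Point on its axis, half-way up (17 mm above its foot); z is up along its axis. Loose, about 70 g.
- hairbrush_balance (a point): Wooden hairbrush on its back, bristles up, 215 mm long, 130 g. Straight handle 17 wide, 14 high; end knob 24 across; heavy head 70 long, 52 wide, 14 high, bristles to 28 mm. Point: balance point, on the handle's centre line 7 mm above the underside; x to the head, y across, z up. Head's 30 mm shoulder starts at x +15 mm, head tip +88, handle end -127. Loosely held elsewhere it droops.
- comb_center (a point): Flat blue plastic comb, 165 mm long, 30 mm wide, 6 mm thick, about 25 g, lying flat. Point at its centre, half-way up: x along its length, y across it from the teeth to the spine, z up.
- brush_tray_floor (a point): Long shallow wooden tray with brass corners, fixed: 250 by 175 mm outside, 13 mm high, walls 5 mm thick; inside 240 by 165 mm, its lip 8 mm above its floor. Point at the centre of its floor (5 mm above the table): x along the long side, y across, z up. It has no divider: the brush and the comb share it.
- jewel_tray_floor (a point): White ceramic jewellery tray, rectangular, fixed on a thin cork mat: 98 by 128 mm outside, 12 mm high, walls 4 mm thick; inside 90 by 120 mm, lip 8 mm above its floor. Point at the centre of its floor (10 mm above the table): x along the short side, y along the long side, z up.
- steel_tray_floor (a point): Round shallow steel tray beside the jewellery tray on the same cork mat, fixed: 114 mm across the rim, 10 mm high, flat floor about 100 mm across, rim 7 mm above the floor. Point at the centre of its floor (9 mm above the table), z up.
- cream_jar_center (a point): Round cream jar, white with a grey lid, 52 mm in diameter and 40 mm high, loose. Not to be moved. Point on its axis, half-way up.
- polish_center (a point): Nail-polish bottle, 28 mm square red body with a thin black cap, 58 mm high in all, loose. Not to be moved. Point on its axis, half-way up.

How it is judged:
By the outcome, as a careful person would: the job done as asked, in the order asked, and still so for the second after the job is handed in, with the robot touching nothing.
It also fails if it takes over 120 s, if anything falls off the work surface, if the arm or the gripper's body presses on something with over 40 N, if the wrist force passes 120 N, or if a joint passes its speed limit or range.

## Working session

There is one attempt and no reset: what is moved stays moved. The work goes in short steps, Python scripts to look and compute and a shell command to move; the robot and the scene stay as the last step left them, time stands still between calls to the robot, and variables do not carry over. Pictures are saved under pics/ and viewed, about 12 in all and at most 16, crops included, and the job is handed in when it is done.

```bash
mkdir -p pics; ls; python3 - <<'E'
from station import robot
import cv2,numpy as np
for n in("top","scene"):
    p,d=robot.snapshot(n); cv2.imwrite(f"pics/{n}0.png",p[:,:,::-1]); np.savez(f"{n}0.npz",p=p,d=d)
    c=robot.camera_info(n); print(n,np.round(c["camera_matrix"],1).tolist(),np.round(c["world_to_cam"],3).tolist())
print(robot.state())
E
```

```text
pics
top [[395.4, 0.0, 284.8], [0.0, 395.4, 209.3], [0.0, 0.0, 1.0]] [[0.018, -1.0, -0.007, 0.01], [-0.988, -0.016, -0.153, 0.576], [0.152, 0.01, -0.988, 0.842], [0.0, 0.0, 0.0, 1.0]]
scene [[534.4, 0.0, 280.7], [0.0, 534.4, 208.2], [0.0, 0.0, 1.0]] [[0.427, 0.904, -0.002, -0.262], [0.665, -0.315, -0.677, -0.352], [-0.613, 0.288, -0.736, 1.648], [0.0, 0.0, 0.0, 1.0]]
{'time': 0.1, 'joints': array([-1.55444519e+00,  3.13396342e-01,  1.49836176e+00, -3.45192510e-05,
        1.33100584e+00, -2.23392262e-01]), 'dq': array([ 0.00062312, -0.00095774, -0.0036343 , -0.00016551, -0.00020713,
       -0.0005093 ]), 'effort': array([ 4.16039955e-03, -4.02811146e+01, -2.52640039e+01,  6.95340475e-02,
        3.42901773e-02, -6.32533283e-05]), 'ee_pos': array([ 0.1246431 , -0.50975787,  0.23821688]), 'ee_rot': array([2.94681228, 1.56962456, 1.61576758]), 'force': array([-0.60654826, -0.95347638, -0.90500968]), 'wrist_torque': array([-0.000371  , -0.01860079,  0.0179456 ]), 'width': 0.9981134086204236}
```

View pics/top0.png

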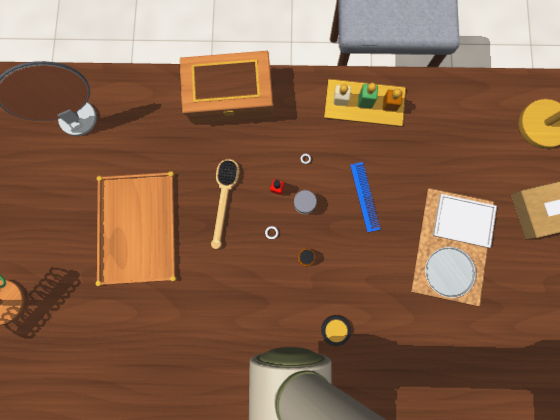

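View pics/scene0.png

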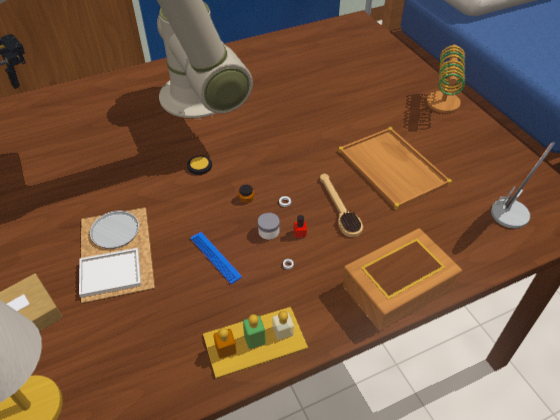

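```bash
cat > h.py <<'E'
import numpy as np,cv2
from station import robot
from scipy.spatial.transform import Rotation as R
def ray(n,uv,z):
    c=robot.camera_info(n);K=np.array(c["camera_matrix"]);T=np.array(c["world_to_cam"])
    o=-T[:3,:3].T@T[:3,3]
    uv=np.atleast_2d(np.asarray(uv,float)); d=np.c_[uv,np.ones(len(uv))]@np.linalg.inv(K).T@T[:3,:3]
    return o+d*((z-o[2])/d[:,2])[:,None]
def blob(p,roi,f):
    """largest contour in roi (x0,y0,x1,y1) of mask f(h,s,v)"""
    x0,y0,x1,y1=roi;q=cv2.cvtColor(np.ascontiguousarray(p[y0:y1,x0:x1]),cv2.COLOR_RGB2HSV).astype(int)
    m=f(q[...,0],q[...,1],q[...,2]).astype(np.uint8)
    cs,_=cv2.findContours(m,cv2.RETR_EXTERNAL,cv2.CHAIN_APPROX_NONE,offset=(x0,y0))
    return max(cs,key=cv2.contourArea)[:,0].astype(float)
def rect(n,c,z):
    w=ray(n,c,z)[:,:2]; (cx,cy),(a,b),t=cv2.minAreaRect((w*1000).astype(np.float32))
    if a<b:a,b,t=b,a,t+90
    return np.round([cx,cy,a,b,(t+90)%180-90],1)
E
python3 - <<'E'
from h import *
white=lambda h,s,v:(s<60)&(v>110)
T=np.load("top0.npz")["p"];S=np.load("scene0.npz")["p"]
blue=lambda h,s,v:(h>100)&(h<130)&(s>150)&(v>80)
J=[("ringA",white,.008,(294,148,318,170),(276,256,300,274)),
("ringB",white,.008,(260,222,284,244),(276,194,294,210)),
("comb",blue,.006,(340,155,390,240),(180,225,250,290)),
("brush",lambda h,s,v:(h>10)&(h<30)&(s<165)&(v>120),.012,(205,150,245,255),(312,170,365,240)),
("potlid",lambda h,s,v:(v<45),.034,(297,247,318,268),(236,182,258,193)),
("jewel",white,.018,(425,185,500,250),(75,245,150,298)),
("steel",lambda h,s,v:(s<70)&(v>100),.016,(415,242,480,305),(85,205,145,250)),
("wood",lambda h,s,v:(h>3)&(h<25)&(s>100)&(v>135),.013,(85,160,185,295),(330,120,455,212)),
("jar",lambda h,s,v:(s<60)&(v>60),.040,(290,185,320,218),(255,210,283,226)),
("polish",lambda h,s,v:((h<6)|(h>174))&(s>180)&(v>100),.02,(265,175,290,200),(290,210,310,240))]
for n,f,z,a,b in J:
    for cam,I,r in(("top",T,a),("scene",S,b)):
        try: print(n,cam,rect(cam,blob(I,r,f),z))
        except Exception as e: print(n,cam,e)
a=cv2.resize(T[140:300,200:400],None,fx=4,fy=4,interpolation=cv2.INTER_CUBIC)[:600]
cv2.imwrite("pics/crop0.png",a[:,:,::-1])
s=robot.state();print(R.from_euler("xyz",s["ee_rot"]).as_matrix().round(3))
E
```

```text
ringA top [704.4 -26.7  24.2  23.9 -43.4]
ringA scene [711.1 -27.7  25.1  22.5 -25.4]
ringB top [527.6  50.3  30.1  27.9 -89. ]
ringB scene [533.8  48.4  34.2  27.4 -25.4]
comb top [ 615.1 -166.   163.8   29.4   13.5]
comb scene [ 621.2 -168.5  165.4   30.4   13.6]
brush top [594.  166.1 216.3  53.7  -5.4]
brush scene [596.5 174.8 229.4  59.3 -12.1]
potlid top max() iterable argument is empty
potlid scene [490.8 -25.3   4.9   3.4  66.9]
jewel top [ 561.6 -392.5  132.9  100.1   78.4]
jewel scene [ 569.  -394.3  129.8  107.3   78.5]
steel top [ 444.  -354.4  112.3  111.9   87.9]
steel scene [ 449.9 -355.1  113.8  113.    35.6]
wood top [533.6 366.7 257.4 181.9   4.6]
wood scene [536.3 365.9 256.8 181.6   4.6]
jar top [595.  -25.2  52.8  49.7   0.8]
jar scene [597.1 -23.4  49.1  37.3  64.7]
polish top [633.3  40.3  31.4  29.5 -17. ]
polish scene [640.8  37.4  49.4  28.2 -26.2]
[[-0.     0.971  0.237]
 [ 0.001  0.237 -0.971]
 [-1.     0.    -0.001]]
```

View pics/crop0.png

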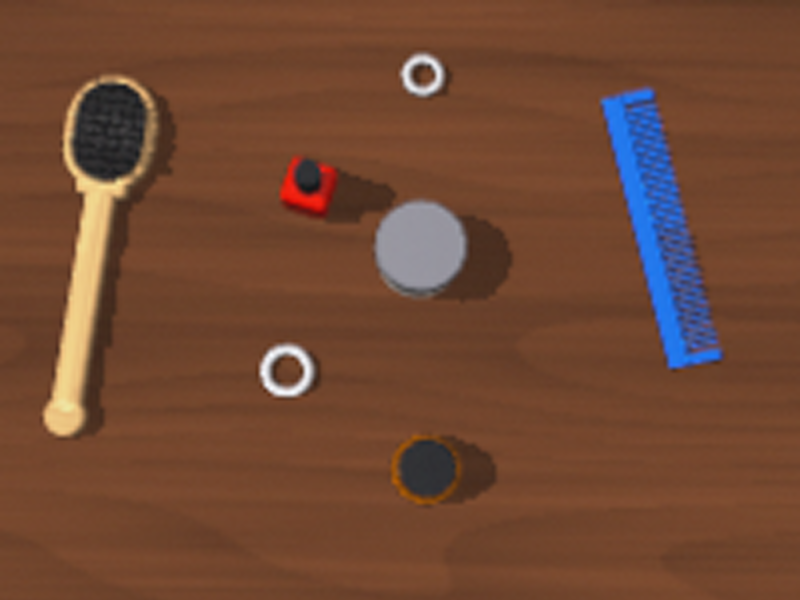

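```bash
python3 - <<'E'
from h import *
for n in("top","scene"):
    D=np.load(n+"0.npz")["d"];c=robot.camera_info(n);K=np.array(c["camera_matrix"]);T=np.array(c["world_to_cam"])
    v,u=np.mgrid[0:420,0:560];P=np.stack([(u-K[0,2])/K[0,0]*D,(v-K[1,2])/K[1,1]*D,D],-1).reshape(-1,3)
    W=(P-T[:3,3])@T[:3,:3]
    m=(D.ravel()>0)&(abs(W[:,2])<.012)&(W[:,0]>.4)&(W[:,0]<.72)&(abs(W[:,1])<.28)
    Q=W[m]
    for _ in range(4):
        s=np.linalg.lstsq(np.c_[Q[:,:2],np.ones(len(Q))],Q[:,2],rcond=None)[0];r=Q[:,2]-Q[:,:2]@s[:2]-s[2];Q=Q[abs(r)<2*r.std()+2e-4]
    print(n,len(Q),s.round(4),"z mid",s[0]*.55+s[2], "cam",(-T[:3,:3].T@T[:3,3]).round(3))
T=np.load("top0.npz")["p"];S=np.load("scene0.npz")["p"]
wd=lambda h,s,v:(h>10)&(h<30)&(s<165)&(v>120)
for n,I,r in(("top",T,(205,150,245,255)),("scene",S,(312,170,365,240))):
    w=ray(n,blob(I,r,wd),.010)[:,:2]*1000
    x=w[:,0].min();k=w[w[:,0]<x+24]; hd=w[(w[:,0]>x+35)&(w[:,0]<x+110)]
    f=cv2.fitLine(hd.astype(np.float32),cv2.DIST_L2,0,.01,.01).ravel();print(n,"brush knob",(k.min(0)+k.max(0))/2,"handle line",f.round(3),"far",w[w[:,0].argmax()])
for n,I,r in(("top",T,(292,242,324,272)),("scene",S,(234,180,260,206))):
    am=lambda h,s,v:((v<60)&(s<120))|((h>8)&(h<25)&(s>190)&(v>90))
    c=blob(I,r,am);print(n,"pot",rect(n,c,.02))
E
```

```text
top 27558 [ 0.0003  0.0004 -0.    ] z mid 0.00013528446446074504 cam [0.441 0.011 0.92 ]
scene 19015 [ 0.0011 -0.0003 -0.0023] z mid -0.0016548982581873297 cam [ 1.356 -0.349  0.973]
top brush knob [499.72872856 180.42039563] handle line [ 9.93000e-01 -1.18000e-01  5.60347e+02  1.71246e+02] far [702.20857834 155.36467134]
scene brush knob [489.5588849  179.78666408] handle line [ 9.90000e-01 -1.44000e-01  5.49564e+02  1.72459e+02] far [708.11237466 155.6543756 ]
top pot [471.1 -29.6  36.2  35.9 -89. ]
scene pot [476.8 -32.3  56.3  39.1 -10. ]
```

```bash
python3 -m crank '[[[0,0,0],[7,0,0]],[[0,0,0],[7,0,0]],[[0,0,0],[7,0,0]],[[0,0,0],[4.3,0,0]]]' 1 20; python3 - <<'E'
from h import *
s=robot.state();print(s["ee_pos"],R.from_euler("xyz",s["ee_rot"]).as_matrix().round(3))
E
```

```text
time: 0.43
ee_pos: [0.1247, -0.5098, 0.2384]
ee_rot: [-2.951, 1.57, 1.554]
force: [1.1, -0.0, -0.6]
width: 1.001
[ 0.12467004 -0.5098322   0.23838225] [[ 0.     0.978 -0.207]
 [ 0.001 -0.207 -0.978]
 [-1.    -0.    -0.001]]
```

```bash
cat >> h.py <<'E'
def to(x,y,z,jaw=None):
    """print remaining shift in tool axes (mm) and turn about tool x (deg)"""
    s=robot.state();M=R.from_euler("xyz",s["ee_rot"]).as_matrix()
    a=np.degrees(np.arctan2(M[1,2],M[0,2]))
    print("pos",s["ee_pos"].round(4),"jaw",a.round(1),"tilt",(M[:2,0]*57.3).round(2),"w",round(s["width"]*88,1),"F",s["force"].round(1),"t",round(s["time"],1))
    print("  tool shift mm",(M.T@(np.array([x,y,z])-s["ee_pos"])*1000).round(1),"turn",None if jaw is None else round((a-jaw+90)%180-90,1))
E
python3 -m crank '[[[0,0.014,-0.0316],[0,0,0]],[[0,0.014,-0.0316],[0,0,0]],[[0,0.014,-0.0316],[0,0,0]],[[0,0.014,-0.0316],[0,0,0]],[[0,0.014,-0.0316],[0,0,0]],[[0,0.014,-0.0316],[0,0,0]],[[0,0.014,-0.0316],[0,0,0]],[[0,0.014,-0.0316],[0,0,0]],[[0,0.014,-0.0316],[0,0,0]],[[0,0.014,-0.0316],[0,0,0]]]'
python3 -m crank '[[[0,0.014,-0.0316],[0,0,0]],[[0,0.014,-0.0316],[0,0,0]],[[0,0.014,-0.0316],[0,0,0]],[[0,0.014,-0.0316],[0,0,0]],[[0,0.014,-0.0316],[0,0,0]],[[0,0.014,-0.0316],[0,0,0]],[[0,0.014,-0.0316],[0,0,0]],[[0,0.014,-0.0316],[0,0,0]],[[0,0.014,-0.0316],[0,0,0]],[[0,0.014,-0.0316],[0,0,0]]]'
python3 -c "
from h import *
to(.530,.050,.040,-102)"
```

```text
time: 1.27
ee_pos: [0.3257, -0.2268, 0.2387]
ee_rot: [-2.595, 1.571, 1.916]
force: [0.8, 0.3, 0.4]
width: 0.998
time: 2.1
ee_pos: [0.5262, 0.0549, 0.2384]
ee_rot: [-1.436, 1.57, 3.075]
force: [0.3, -1.0, 0.2]
width: 0.995
pos [0.5262 0.0549 0.2384] jaw -101.5 tilt [-0.03  0.  ] w 87.6 F [ 0.3 -1.   0.2] t 2.1
  tool shift mm [198.4   4.8   4. ] turn 0.5
```

```bash
python3 -m crank '[[[0.033,0.001,0.001],[0,0,0]],[[0.033,0.001,0.001],[0,0,0]],[[0.033,0.001,0.001],[0,0,0]],[[0.033,0.001,0.001],[0,0,0]],[[0.033,0.001,0],[0,0,0]],[[0.033,0,0],[0,0,0]],[[0,0,0],[0,0,0]]]'
python3 - <<'E'
from h import *
to(.530,.050,.003,-102)
o=[]
for n in("top","scene"):
    p,d=robot.snapshot(n); 
    c=robot.camera_info(n);K=np.array(c["camera_matrix"]);T=np.array(c["world_to_cam"])
    q=T@np.r_[robot.state()["ee_pos"],1];q=K@q[:3];q=q[:2]/q[2];print(n,q)
    x,y=int(q[0])-60,int(q[1])-60; r=cv2.resize(p[y:y+100,x:x+100],(400,400),interpolation=cv2.INTER_CUBIC)
    cv2.drawMarker(r,tuple(int(v) for v in (q-[x,y])*4),(0,255,0),0,12,1);o.append(r)
cv2.imwrite("pics/b1.png",np.hstack(o)[:,:,::-1])
E
```

```text
time: 2.68
ee_pos: [0.5263, 0.0485, 0.0353]
ee_rot: [-1.496, 1.56, 3.014]
force: [-1.2, 0.7, -0.6]
width: 1.001
pos [0.5263 0.0485 0.0353] jaw -101.6 tilt [-0.61  0.08] w 88.1 F [-1.2  0.7 -0.6] t 2.7
  tool shift mm [32.2  3.7 -2.2] turn 0.4
top [271.8003514  230.47088041]
scene [283.75436355 190.60801812]
```

View pics/b1.png

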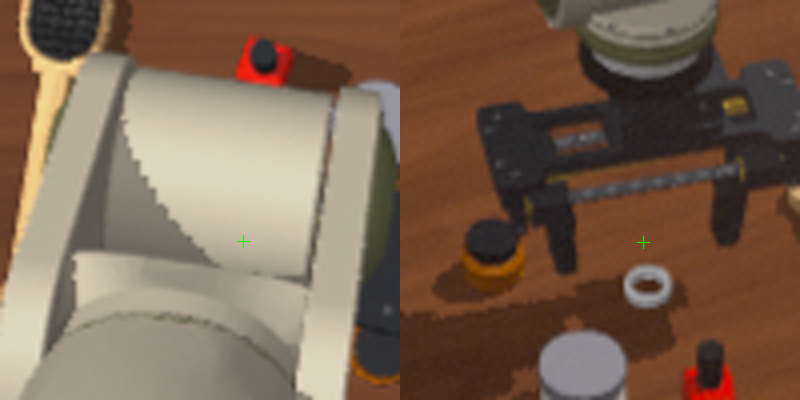

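```bash
python3 -m crank '[[[0.008,0.004,-0.001],[0,0,0]],[[0.012,0,-0.001],[0,0,0]],[[0.010,0,0],[0,0,0]],[[0,0,0],[0,0,0]],[[0,0,0],[0,0,0]]]'
python3 -c "
from h import *
to(.530,.050,.003,-102)"
```

```text
time: 3.2
ee_pos: [0.5338, 0.0494, 0.0104]
ee_rot: [-1.515, 1.57, 2.996]
force: [0.6, -1.1, 0.5]
width: 0.999
pos [0.5338 0.0494 0.0104] jaw -101.6 tilt [-0.05  0.01] w 87.9 F [ 0.6 -1.1  0.5] t 3.2
  tool shift mm [ 7.4 -3.9  0.1] turn 0.4
```

```bash
python3 -m crank '[[[0.0075,-0.003,0],[0,0,0]],[[0,0,0],[0,0,0]],[[0,0,0],[0,0,0]]]'
python3 -m crank '[[[0,0,0],[0,0,0]],[[0,0,0],[0,0,0]],[[0,0,0],[0,0,0]],[[0,0,0],[0,0,0]],[[0,0,0],[0,0,0]],[[0,0,0],[0,0,0]],[[0,0,0],[0,0,0]],[[0,0,0],[0,0,0]],[[0,0,0],[0,0,0]],[[0,0,0],[0,0,0]]]' 0.2 15
python3 -m crank '[[[0,0,0],[0,0,0]],[[0,0,0],[0,0,0]],[[0,0,0],[0,0,0]],[[0,0,0],[0,0,0]]]'
python3 -c "
from h import *
to(.530,.050,.003,-102)"
```

```text
time: 3.45
ee_pos: [0.5308, 0.05, 0.0031]
ee_rot: [-1.498, 1.57, 3.013]
force: [-0.4, 0.6, -0.0]
width: 1.001
time: 4.28
ee_pos: [0.5311, 0.0499, 0.0032]
ee_rot: [-1.633, 1.571, 2.878]
force: [0.1, -0.2, 0.4]
width: 0.325
time: 4.62
ee_pos: [0.5311, 0.0499, 0.0032]
ee_rot: [-2.83, 1.571, 1.681]
force: [0.2, 0.4, 0.5]
width: 0.333
pos [0.5311 0.0499 0.0032] jaw -101.6 tilt [-0.  0.] w 29.3 F [0.2 0.4 0.5] t 4.6
  tool shift mm [ 0.2 -1.1  0.1] turn 0.4
```

```bash
python3 -m crank '[[[-0.02,0,0],[0,0,0]],[[-0.03,0,0],[0,0,0]],[[-0.03,0,0],[0,0,0]],[[-0.02,0.0036,0.0152],[0,0,0]],[[0,0.0073,0.0305],[0,0,0]],[[0,0.0073,0.0305],[0,0,0]],[[0,0.0073,0.0305],[0,0,0]],[[0,0.0073,0.0305],[0,0,0]],[[0,0.0073,0.0305],[0,0,0]],[[0,0.0073,0.0305],[0,0,0]]]'
python3 -m crank '[[[0,0.0073,0.0305],[0,0,0]],[[0,0.0073,0.0305],[0,0,0]],[[0,0.0073,0.0305],[0,0,0]],[[0,0.0073,0.0305],[0,0,0]],[[0,0.0073,0.0305],[0,0,0]],[[0,0.0073,0.0305],[0,0,0]],[[0,0.0073,0.0305],[0,0,0]],[[0,0.0036,0.0152],[0,0,0]],[[0,0,0],[0,0,0]],[[0,0,0],[0,0,0]]]'
python3 - <<'E'
from h import *
to(.5454,-.389,.0140,-102)
p,d=robot.snapshot("scene");r=cv2.resize(p[150:350,30:230],(600,600),interpolation=cv2.INTER_CUBIC);cv2.imwrite("pics/c1.png",r[:,:,::-1])
E
```

```text
time: 5.45
ee_pos: [0.5376, -0.1553, 0.1033]
ee_rot: [2.343, 1.571, 0.57]
force: [0.5, 0.9, -0.6]
width: 0.326
time: 6.28
ee_pos: [0.5453, -0.3888, 0.1027]
ee_rot: [-2.337, 1.57, 2.172]
force: [0.3, 1.4, 0.3]
width: 0.324
pos [ 0.5453 -0.3888  0.1027] jaw -101.6 tilt [-0.03  0.05] w 28.5 F [0.3 1.4 0.3] t 6.3
  tool shift mm [88.7  0.2  0.2] turn 0.4
```

View pics/c1.png

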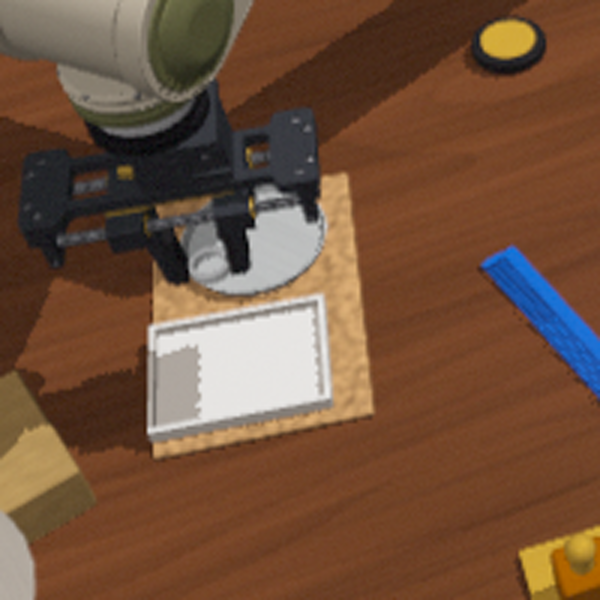

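```bash
python3 -m crank '[[[0.025,0,0],[0,0,0]],[[0.025,0,0],[0,0,0]],[[0.02,0,0],[0,0,0]],[[0.010,0,0],[0,0,0]],[[0.005,0,0],[0,0,0]],[[0.0037,0,0],[0,0,0]],[[0,0,0],[0,0,0]],[[0,0,0],[0,0,0]]]'
python3 -m crank '[[[0,0,0],[0,0,0]],[[0,0,0],[0,0,0]],[[0,0,0],[0,0,0]],[[0,0,0],[0,0,0]],[[-0.005,0,0],[0,0,0]],[[-0.02,0,0],[0,0,0]],[[-0.03,0,0],[0,0,0]],[[-0.03,0,0],[0,0,0]],[[-0.01,0,0],[0,0,0]],[[0,0,0],[0,0,0]]]' 0.55
python3 - <<'E'
from h import *
p,d=robot.snapshot("scene");r=cv2.resize(p[150:350,30:230],(600,600),interpolation=cv2.INTER_CUBIC);cv2.imwrite("pics/c2.png",r[:,:,::-1])
to(.7077,-.027,.108,-102)
E
```

```text
time: 7.0
ee_pos: [0.5461, -0.389, 0.0157]
ee_rot: [0.987, 1.569, -0.785]
force: [-0.2, -1.2, -1.0]
width: 0.331
time: 7.83
ee_pos: [0.5465, -0.3897, 0.1128]
ee_rot: [0.984, 1.565, -0.788]
force: [-0.5, 0.4, -0.2]
width: 0.547
pos [ 0.5458 -0.389   0.1101] jaw -101.6 tilt [ 0.07 -0.07] w 48.6 F [-0.8  0.2  0.2] t 7.9
  tool shift mm [   1.9   86.1 -387.1] turn 0.4
```

View pics/c2.png

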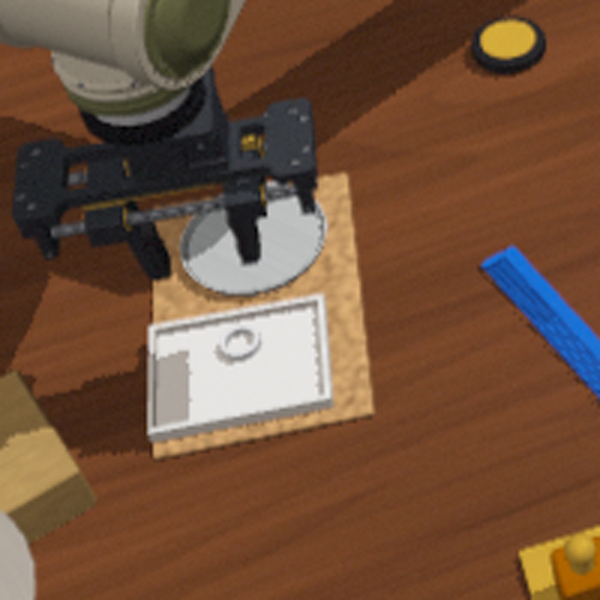

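```bash
python3 -m crank '[[[0,0.0072,-0.0322],[0,0,0]],[[0,0.0072,-0.0322],[0,0,0]],[[0,0.0072,-0.0322],[0,0,0]],[[0,0.0072,-0.0322],[0,0,0]],[[0,0.0072,-0.0322],[0,0,0]],[[0,0.0072,-0.0322],[0,0,0]],[[0,0.0072,-0.0322],[0,0,0]],[[0,0.0072,-0.0322],[0,0,0]],[[0,0.0072,-0.0322],[0,0,0]],[[0,0.0072,-0.0322],[0,0,0]]]' 0.8
python3 -m crank '[[[0,0.0072,-0.0322],[0,0,0]],[[0,0.0070,-0.0322],[0,0,0]],[[0.03,0,0],[0,0,0]],[[0.03,0,0],[0,0,0]],[[0.02,0,0],[0,0,0]],[[0,0,0],[0,0,0]],[[0,0,0],[0,0,0]],[[0,0,0],[0,0,0]]]'
python3 - <<'E'
from h import *
to(.7077,-.027,.0035,-102)
p,d=robot.snapshot("scene");r=cv2.resize(p[180:300,210:360],(750,600),interpolation=cv2.INTER_CUBIC);cv2.imwrite("pics/d1.png",r[:,:,::-1])
E
```

```text
time: 8.72
ee_pos: [0.6803, -0.0859, 0.1069]
ee_rot: [-1.659, 1.567, 2.851]
force: [0.6, 0.9, 0.2]
width: 0.801
time: 9.38
ee_pos: [0.7079, -0.0277, 0.0302]
ee_rot: [1.615, 1.57, -0.158]
force: [-0.1, -0.4, 0.9]
width: 0.804
pos [ 0.7079 -0.0277  0.0302] jaw -101.6 tilt [ 0.05 -0.01] w 70.7 F [-0.1 -0.4  0.9] t 9.4
  tool shift mm [26.7 -0.3 -0.7] turn 0.4
```

View pics/d1.png

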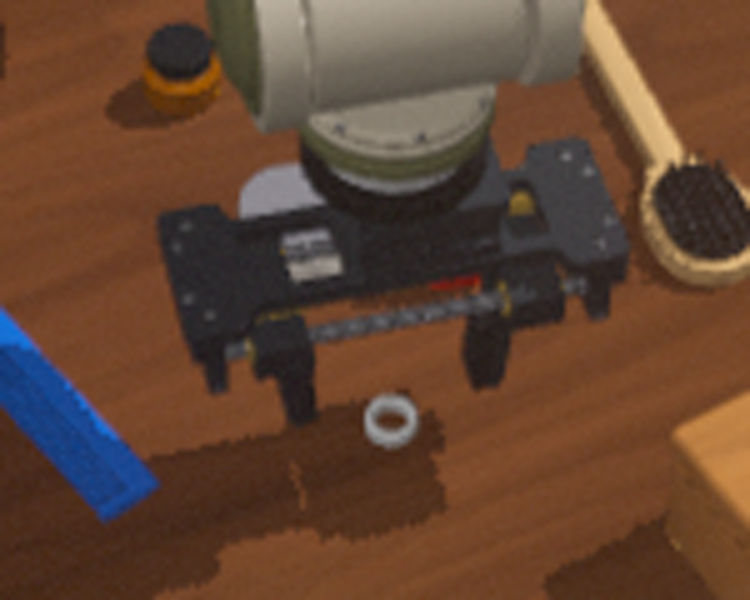

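```bash
python3 -m crank '[[[0.013,0,0],[0,0,0]],[[0.009,0,0],[0,0,0]],[[0.005,0,0],[0,0,0]],[[0,0,0],[0,0,0]],[[0,0,0],[0,0,0]]]'
python3 -m crank '[[[0,0,0],[0,0,0]],[[0,0,0],[0,0,0]],[[0,0,0],[0,0,0]],[[0,0,0],[0,0,0]],[[0,0,0],[0,0,0]],[[0,0,0],[0,0,0]],[[0,0,0],[0,0,0]],[[0,0,0],[0,0,0]],[[0,0,0],[0,0,0]],[[0,0,0],[0,0,0]]]' 0.15 15
python3 -m crank '[[[0,0,0],[0,0,0]],[[0,0,0],[0,0,0]],[[0,0,0],[0,0,0]]]'
python3 -m crank '[[[-0.01,0,0],[0,0,0]],[[-0.03,0,0],[0,0,0]],[[-0.03,0,0],[0,0,0]],[[-0.03,0,0],[0,0,0]],[[0,0,0],[0,0,0]],[[0,0,0],[0,0,0]]]'
python3 -c "
from h import *
to(.5835,-.397,.1035,-102)"
```

```text
time: 9.85
ee_pos: [0.7074, -0.0275, 0.0022]
ee_rot: [-1.61, 1.57, 2.901]
force: [-0.0, -0.2, 0.0]
width: 0.804
time: 10.68
ee_pos: [0.7075, -0.0275, 0.0025]
ee_rot: [3.049, 1.571, 1.276]
force: [-0.8, -0.5, -0.3]
width: 0.26
time: 10.93
ee_pos: [0.7075, -0.0275, 0.0026]
ee_rot: [1.358, 1.571, -0.415]
force: [-0.5, -0.5, 0.2]
width: 0.258
time: 11.43
ee_pos: [0.7083, -0.0276, 0.1052]
ee_rot: [1.576, 1.567, -0.196]
force: [0.0, -0.2, -1.1]
width: 0.255
pos [ 0.7083 -0.0276  0.1052] jaw -101.6 tilt [ 0.24 -0.05] w 22.4 F [ 0.  -0.2 -1.1] t 11.4
  tool shift mm [  1.4 -48.3 386.9] turn 0.4
```

```bash
python3 -m crank '[[[0,-0.004,0.0322],[0,0,0]],[[0,-0.004,0.0322],[0,0,0]],[[0,-0.004,0.0322],[0,0,0]],[[0,-0.004,0.0322],[0,0,0]],[[0,-0.004,0.0322],[0,0,0]],[[0,-0.004,0.0322],[0,0,0]],[[0,-0.004,0.0322],[0,0,0]],[[0,-0.004,0.0322],[0,0,0]],[[0,-0.004,0.0322],[0,0,0]],[[0,-0.004,0.0322],[0,0,0]]]'
python3 -m crank '[[[0,-0.004,0.0322],[0,0,0]],[[0,-0.004,0.0322],[0,0,0]],[[0.03,0,0],[0,0,0]],[[0.02,0,0],[0,0,0]],[[0.02,0,0],[0,0,0]],[[0,0,0],[0,0,0]],[[0,0,0],[0,0,0]],[[0,0,0],[0,0,0]]]'
python3 -c "
from h import *
to(.5835,-.397,.0135,-102)"
```

```text
time: 12.27
ee_pos: [0.6026, -0.336, 0.1012]
ee_rot: [-2.053, 1.568, 2.458]
force: [-0.4, -0.5, 0.6]
width: 0.261
time: 12.93
ee_pos: [0.5834, -0.3966, 0.0335]
ee_rot: [1.03, 1.57, -0.742]
force: [-0.1, 0.4, 0.4]
width: 0.259
pos [ 0.5834 -0.3966  0.0335] jaw -101.6 tilt [ 0.05 -0.04] w 22.8 F [-0.1  0.4  0.4] t 12.9
  tool shift mm [20.   0.1  0.3] turn 0.4
```

```bash
python3 -m crank '[[[0.010,0,0],[0,0,0]],[[0.006,0,0],[0,0,0]],[[0.0035,0,0],[0,0,0]],[[0,0,0],[0,0,0]],[[0,0,0],[0,0,0]]]'
python3 -m crank '[[[0,0,0],[0,0,0]],[[0,0,0],[0,0,0]],[[0,0,0],[0,0,0]],[[0,0,0],[0,0,0]],[[-0.005,0,0],[0,0,0]],[[-0.02,0,0],[0,0,0]],[[-0.03,0,0],[0,0,0]],[[-0.035,0,0],[0,0,0]],[[0,0,0],[0,0,0]],[[0,0,0],[0,0,0]]]' 0.5
python3 - <<'E'
from h import *
p,d=robot.snapshot("scene");r=cv2.resize(p[150:350,30:230],(600,600),interpolation=cv2.INTER_CUBIC);cv2.imwrite("pics/e1.png",r[:,:,::-1])
to(.4745,-.030,.1,-102)
T=np.load("top0.npz")["p"];S=np.load("scene0.npz")["p"]
lid=lambda h,s,v:(v<70)&(s<110)
for n,I,r in(("top",T,(292,242,324,272)),("scene",S,(234,180,260,206))): print(n,rect(n,blob(I,r,lid),.034))
E
```

```text
time: 13.35
ee_pos: [0.583, -0.3964, 0.0129]
ee_rot: [-2.324, 1.571, 2.187]
force: [-0.5, 0.4, -0.6]
width: 0.257
time: 14.18
ee_pos: [0.5838, -0.3971, 0.1058]
ee_rot: [1.016, 1.566, -0.756]
force: [-0.6, 0.0, -0.9]
width: 0.502
pos [ 0.5831 -0.3964  0.1035] jaw -101.6 tilt [ 0.03 -0.03] w 43.7 F [-0.1  0.  -1.6] t 14.2
  tool shift mm [   3.2 -179.8 -337.2] turn 0.4
top [471.7 -30.   28.4  28.1 -44.3]
scene [480.9 -33.2  34.8  27.2 -23.1]
```

View pics/e1.png

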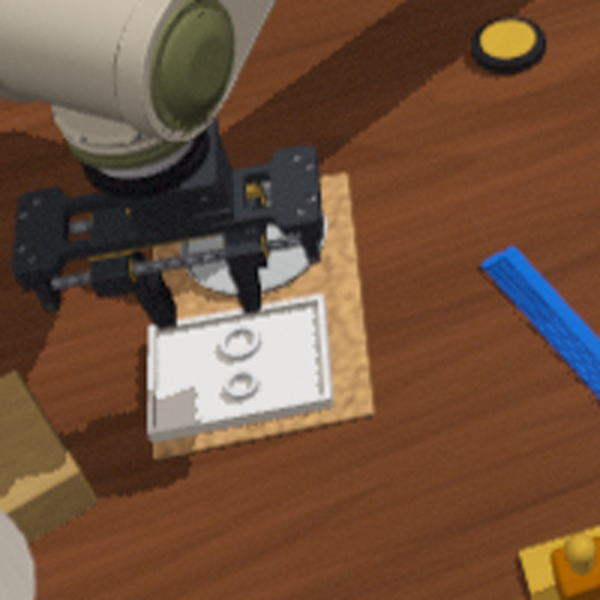

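```bash
python3 -m crank '[[[0,-0.0149,-0.028],[0,0,0]],[[0,-0.0149,-0.028],[0,0,0]],[[0,-0.0149,-0.028],[0,0,0]],[[0,-0.0149,-0.028],[0,0,0]],[[0,-0.0149,-0.028],[0,0,0]],[[0,-0.0149,-0.028],[0,0,0]],[[0,-0.0149,-0.028],[0,0,0]],[[0,-0.0149,-0.028],[0,0,0]],[[0,-0.0149,-0.028],[0,0,0]],[[0,-0.0149,-0.028],[0,0,0]]]' 1
python3 -m crank '[[[0,-0.0149,-0.028],[0,0,0]],[[0,-0.0149,-0.028],[0,0,0]],[[0.03,0,0],[0,0,0]],[[0.02,0,0],[0,0,0]],[[0,0,0],[0,0,0]],[[0,0,0],[0,0,0]],[[0,0,0],[0,0,0]]]'
python3 - <<'E'
from h import *
to(.4755,-.031,.0045,-102)
p,d=robot.snapshot("scene");r=cv2.resize(p[120:240,180:330],(750,600),interpolation=cv2.INTER_CUBIC);cv2.imwrite("pics/f1.png",r[:,:,::-1])
E
```

```text
time: 15.07
ee_pos: [0.4917, -0.0906, 0.1018]
ee_rot: [-1.794, 1.568, 2.717]
force: [0.1, 0.6, -0.3]
width: 0.999
time: 15.65
ee_pos: [0.4755, -0.0317, 0.0535]
ee_rot: [1.488, 1.571, -0.285]
force: [0.4, 0.4, 0.0]
width: 0.997
pos [ 0.4755 -0.0317  0.0535] jaw -101.6 tilt [ 0.01 -0.  ] w 87.7 F [0.4 0.4 0. ] t 15.7
  tool shift mm [49.  -0.1 -0.7] turn 0.4
```

View pics/f1.png

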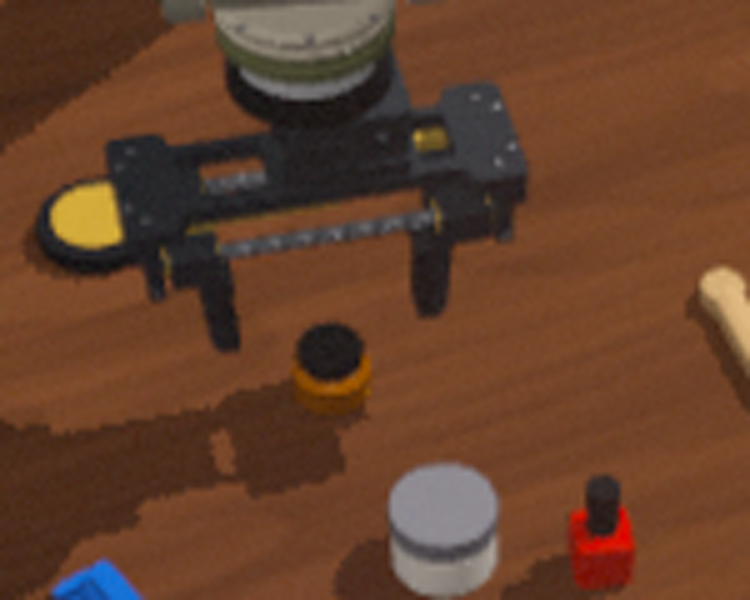

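```bash
python3 -m crank '[[[0.02,0,0],[0,0,0]],[[0.015,0,0],[0,0,0]],[[0.009,0,0],[0,0,0]],[[0.005,0,0],[0,0,0]],[[0,0,0],[0,0,0]],[[0,0,0],[0,0,0]]]'
python3 -m crank '[[[0,0,0],[0,0,0]],[[0,0,0],[0,0,0]],[[0,0,0],[0,0,0]],[[0,0,0],[0,0,0]],[[0,0,0],[0,0,0]],[[0,0,0],[0,0,0]],[[0,0,0],[0,0,0]],[[0,0,0],[0,0,0]],[[0,0,0],[0,0,0]],[[0,0,0],[0,0,0]]]' 0.3 15
python3 -m crank '[[[0,0,0],[0,0,0]],[[0,0,0],[0,0,0]],[[-0.01,0,0],[0,0,0]],[[-0.02,0,0],[0,0,0]],[[-0.03,0,0],[0,0,0]],[[-0.03,0,0],[0,0,0]],[[0,0,0],[0,0,0]],[[0,0,0],[0,0,0]]]'
python3 -c "
from h import *
to(.447,-.355,.0945,-102)"
```

```text
time: 16.2
ee_pos: [0.4756, -0.0316, 0.0046]
ee_rot: [1.495, 1.57, -0.278]
force: [-0.0, -0.6, -0.3]
width: 0.998
time: 17.03
ee_pos: [0.4752, -0.0314, 0.004]
ee_rot: [-1.876, 1.571, 2.635]
force: [0.1, 0.1, 0.4]
width: 0.446
time: 17.7
ee_pos: [0.4758, -0.0316, 0.0956]
ee_rot: [1.453, 1.567, -0.32]
force: [0.2, -0.8, -1.6]
width: 0.445
pos [ 0.4758 -0.0316  0.0956] jaw -101.6 tilt [ 0.18 -0.06] w 39.2 F [ 0.2 -0.8 -1.6] t 17.7
  tool shift mm [  1.3  36.5 322.6] turn 0.4
```

```bash
python3 -m crank '[[[0,0.0015,0.013],[0,0,0]],[[0,0.003,0.0258],[0,0,0]],[[0,0.003,0.0258],[0,0,0]],[[0,0.003,0.0258],[0,0,0]],[[0,0.003,0.0258],[0,0,0]],[[0,0.003,0.0258],[0,0,0]],[[0,0.003,0.0258],[0,0,0]],[[0,0.003,0.0258],[0,0,0]],[[0,0.003,0.0258],[0,0,0]],[[0,0.003,0.0258],[0,0,0]]]'
python3 -m crank '[[[0,0.003,0.0258],[0,0,0]],[[0,0.003,0.0258],[0,0,0]],[[0,0.002,0.0258],[0,0,0]],[[0,0,0],[0,0,0]],[[0.02,0,0],[0,0,0]],[[0.02,0,0],[0,0,0]],[[0.015,0,0],[0,0,0]],[[0.01,0,0],[0,0,0]],[[0,0,0],[0,0,0]],[[0,0,0],[0,0,0]]]'
python3 -c "
from h import *
to(.447,-.355,.0135,-102)"
```

```text
time: 18.53
ee_pos: [0.4531, -0.2782, 0.0928]
ee_rot: [-2.161, 1.568, 2.349]
force: [0.5, -0.3, -1.1]
width: 0.447
time: 19.37
ee_pos: [0.4462, -0.3543, 0.0287]
ee_rot: [-2.262, 1.57, 2.249]
force: [0.1, -0.4, -0.9]
width: 0.448
pos [ 0.4462 -0.3543  0.0287] jaw -101.5 tilt [-0.04  0.05] w 39.4 F [ 0.1 -0.4 -0.9] t 19.4
  tool shift mm [15.2  0.9  0.5] turn 0.5
```

Gentle lowering, small steps.

```bash
python3 -m crank '[[[0.005,0,0],[0,0,0]],[[0.003,0,0],[0,0,0]],[[0.002,0,0],[0,0,0]],[[0.002,0,0],[0,0,0]],[[0.001,0,0],[0,0,0]],[[0.001,0,0],[0,0,0]],[[0.001,0,0],[0,0,0]],[[0,0,0],[0,0,0]],[[0,0,0],[0,0,0]]]'
python3 -c "
from h import *
to(.447,-.355,.0130,-102)"
```

```text
time: 20.12
ee_pos: [0.4463, -0.3548, 0.0141]
ee_rot: [0.857, 1.571, -0.916]
force: [0.0, -0.1, -1.0]
width: 0.445
pos [ 0.4463 -0.3548  0.0141] jaw -101.6 tilt [ 0. -0.] w 39.2 F [ 0.  -0.1 -1. ] t 20.1
  tool shift mm [1.1 0.7 0.1] turn 0.4
```

```bash
python3 -m crank '[[[0.0005,0,0],[0,0,0]],[[0.0005,0,0],[0,0,0]],[[0,0,0],[0,0,0]],[[0,0,0],[0,0,0]]]'; python3 -m crank '[[[0.0003,0,0],[0,0,0]],[[0.0002,0,0],[0,0,0]],[[0,0,0],[0,0,0]],[[0,0,0],[0,0,0]]]'
```

```text
time: 20.45
ee_pos: [0.4463, -0.3548, 0.0131]
ee_rot: [0.879, 1.571, -0.893]
force: [0.4, 0.2, 0.4]
width: 0.444
time: 20.78
ee_pos: [0.4464, -0.3548, 0.013]
ee_rot: [0.788, 1.571, -0.984]
force: [-2.5, 1.8, 6.0]
width: 0.444
```

```bash
python3 -m crank '[[[-0.0003,0,0],[0,0,0]],[[0,0,0],[0,0,0]]]'; python3 -m crank '[[[0,0,0],[0,0,0]],[[0,0,0],[0,0,0]],[[0,0,0],[0,0,0]],[[0,0,0],[0,0,0]],[[-0.01,0,0],[0,0,0]],[[-0.02,0,0],[0,0,0]],[[-0.03,0,0],[0,0,0]],[[-0.03,0,0],[0,0,0]],[[0,0,0],[0,0,0]],[[0,0,0],[0,0,0]]]' 0.62
python3 - <<'E'
from h import *
p,d=robot.snapshot("scene");r=cv2.resize(p[150:350,30:230],(600,600),interpolation=cv2.INTER_CUBIC);cv2.imwrite("pics/g1.png",r[:,:,::-1])
# brush: end-to-end axis from both views averaged
k=(np.array([499.7,180.4])-[1,0]);
for u,a in((np.array([.993,-.118]),"top"),(np.array([.990,-.144]),"sc")): print(a,np.degrees(np.arctan2(u[1],u[0])))
to(.6145,.167,.1,90-6.5)
E
```

```text
time: 20.95
ee_pos: [0.4463, -0.3548, 0.013]
ee_rot: [0.878, 1.571, -0.894]
force: [-1.3, 1.1, 3.8]
width: 0.442
time: 21.78
ee_pos: [0.4468, -0.3553, 0.1047]
ee_rot: [0.902, 1.567, -0.87]
force: [1.0, 0.6, -1.3]
width: 0.619
top -6.776782830353415
sc -8.2758928270752
pos [ 0.4463 -0.3547  0.1031] jaw -101.6 tilt [ 0.02 -0.02] w 54.6 F [ 0.1  0.1 -0.6] t 21.8
  tool shift mm [   3.    60.3 -544.9] turn -5.1
```

View pics/g1.png

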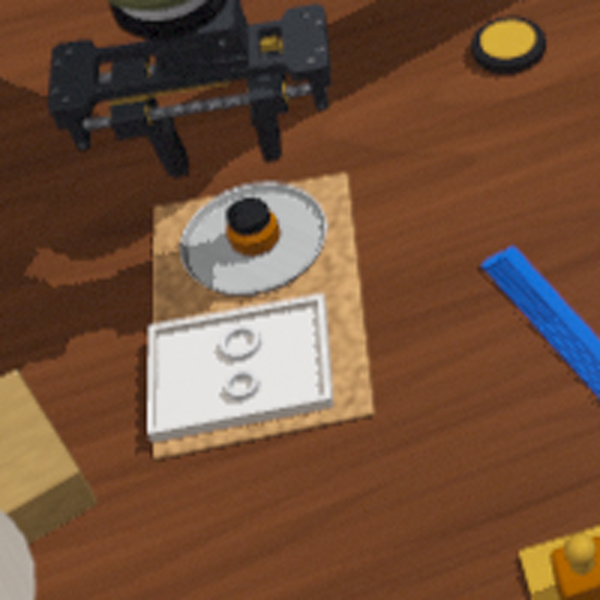

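```bash
python3 -m crank '[[[0,0,0],[-4.6,0,0]],[[0,0.00663,-0.0335],[0,0,0]],[[0,0.00663,-0.0335],[0,0,0]],[[0,0.00663,-0.0335],[0,0,0]],[[0,0.00663,-0.0335],[0,0,0]],[[0,0.00663,-0.0335],[0,0,0]],[[0,0.00663,-0.0335],[0,0,0]],[[0,0.00663,-0.0335],[0,0,0]],[[0,0.00663,-0.0335],[0,0,0]],[[0,0.00663,-0.0335],[0,0,0]]]' 0.6
python3 -m crank '[[[0,0.00663,-0.0335],[0,0,0]],[[0,0.00663,-0.0335],[0,0,0]],[[0,0.00663,-0.0335],[0,0,0]],[[0,0.00663,-0.0335],[0,0,0]],[[0,0.00663,-0.0335],[0,0,0]],[[0,0.00663,-0.0335],[0,0,0]],[[0,0.00663,-0.0335],[0,0,0]],[[0.025,0,0],[0,0,0]],[[0.02,0,0],[0,0,0]],[[0,0,0],[0,0,0]]]'
python3 -m crank '[[[0,0,0],[0,0,0]],[[0,0,0],[0,0,0]]]'
python3 - <<'E'
from h import *
to(.617,.1645,.0035,-97)
p,d=robot.snapshot("scene");r=cv2.resize(p[130:250,270:420],(750,600),interpolation=cv2.INTER_CUBIC);cv2.imwrite("pics/i1.png",r[:,:,::-1])
E
```

```text
time: 22.67
ee_pos: [0.5416, -0.0608, 0.1015]
ee_rot: [-1.785, 1.568, 2.806]
force: [-0.5, -0.2, -0.5]
width: 0.604
time: 23.5
ee_pos: [0.6136, 0.1647, 0.0522]
ee_rot: [-1.368, 1.561, -3.059]
force: [-1.2, -0.4, -0.5]
width: 0.599
time: 23.67
ee_pos: [0.6168, 0.1641, 0.0584]
ee_rot: [1.794, 1.57, 0.102]
force: [-0.0, -0.8, 1.1]
width: 0.601
pos [0.6168 0.1641 0.0584] jaw -97.0 tilt [0.02 0.  ] w 52.9 F [-0.  -0.8  1.1] t 23.7
  tool shift mm [54.9  0.1 -0.4] turn 0.0
```

View pics/i1.png

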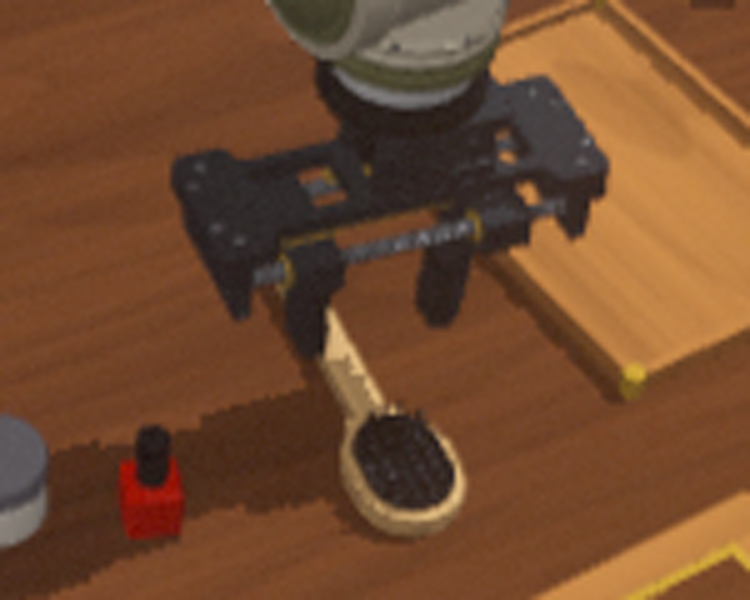

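```bash
python3 -m crank '[[[0.02,0,0],[0,0,0]],[[0.015,0,0],[0,0,0]],[[0.010,0,0],[0,0,0]],[[0.006,0,0],[0,0,0]],[[0.0035,0,0],[0,0,0]],[[0,0,0],[0,0,0]],[[0,0,0],[0,0,0]]]'
python3 -m crank '[[[0,0,0],[0,0,0]],[[0,0,0],[0,0,0]],[[0,0,0],[0,0,0]],[[0,0,0],[0,0,0]],[[0,0,0],[0,0,0]],[[0,0,0],[0,0,0]],[[0,0,0],[0,0,0]],[[0,0,0],[0,0,0]],[[0,0,0],[0,0,0]],[[0,0,0],[0,0,0]]]' 0.05 30
python3 -m crank '[[[-0.005,0,0],[0,0,0]],[[-0.01,0,0],[0,0,0]],[[-0.015,0,0],[0,0,0]],[[0,0,0],[0,0,0]],[[0,0,0],[0,0,0]]]'
python3 - <<'E'
from h import *
to(.5565,.404,.090,4.6-90)
print(robot.state()["wrist_torque"])
p,d=robot.snapshot("scene");r=cv2.resize(p[130:250,270:420],(750,600),interpolation=cv2.INTER_CUBIC);cv2.imwrite("pics/i2.png",r[:,:,::-1])
E
```

```text
time: 24.3
ee_pos: [0.617, 0.1644, 0.0041]
ee_rot: [1.791, 1.57, 0.098]
force: [-0.0, 0.6, 1.0]
width: 0.601
time: 25.13
ee_pos: [0.6166, 0.1644, 0.0034]
ee_rot: [0.992, 1.571, -0.701]
force: [0.1, 0.1, 1.6]
width: 0.192
time: 25.55
ee_pos: [0.6171, 0.1645, 0.0343]
ee_rot: [1.777, 1.569, 0.084]
force: [0.4, 0.1, -1.8]
width: 0.186
pos [0.6171 0.1645 0.0343] jaw -97.0 tilt [0.11 0.01] w 16.4 F [ 0.4  0.1 -1.8] t 25.6
  tool shift mm [ -55.8  -89.  -230.4] turn -11.6
[-0.02441448  0.01643595 -0.00051351]
```

View pics/i2.png

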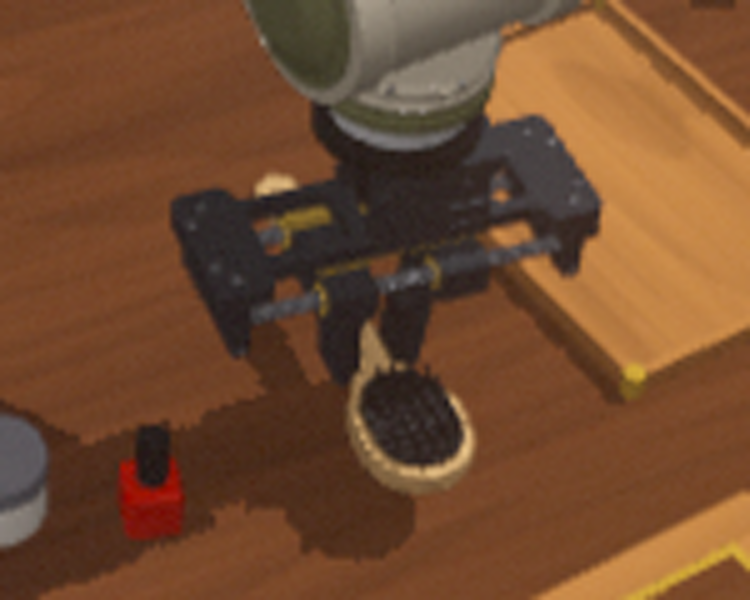

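```bash
python3 -m crank '[[[-0.02,0,0],[0,0,0]],[[-0.02,0,0],[-3,0,0]],[[-0.016,0,0],[-4.3,0,0]],[[0,-0.0023,-0.0123],[-4.3,0,0]],[[0,-0.0046,-0.0247],[0,0,0]],[[0,-0.0046,-0.0247],[0,0,0]],[[0,-0.0046,-0.0247],[0,0,0]],[[0,-0.0046,-0.0247],[0,0,0]],[[0,-0.0046,-0.0247],[0,0,0]],[[0,-0.0046,-0.0247],[0,0,0]]]'
python3 -m crank '[[[0,-0.0046,-0.0247],[0,0,0]],[[0,-0.0046,-0.0247],[0,0,0]],[[0,-0.0046,-0.0247],[0,0,0]],[[0,-0.0023,-0.0123],[0,0,0]],[[0.02,0,0],[0,0,0]],[[0.02,0,0],[0,0,0]],[[0,0,0],[0,0,0]],[[0,0,0],[0,0,0]],[[0,0,0],[0,0,0]]]'
python3 - <<'E'
from h import *
to(.5514,.407,.0090,4.6-90)
T=np.load("top0.npz")["p"]
print(ray("top",[[100,178],[172,174],[174,278],[98,284]],.013).round(4), ray("top",[[100,178],[172,174],[174,278],[98,284]],.013).mean(0))
p,d=robot.snapshot("scene");r=cv2.resize(p[100:240,320:480],(685,600),interpolation=cv2.INTER_CUBIC);cv2.imwrite("pics/j1.png",r[:,:,::-1])
E
```

```text
time: 26.43
ee_pos: [0.5739, 0.3232, 0.0883]
ee_rot: [-1.338, 1.569, -2.828]
force: [0.6, 0.1, -1.1]
width: 0.187
time: 27.18
ee_pos: [0.5523, 0.4068, 0.0503]
ee_rot: [1.933, 1.57, 0.443]
force: [0.0, 0.6, -0.6]
width: 0.188
pos [0.5523 0.4068 0.0503] jaw -85.4 tilt [0.05 0.03] w 16.5 F [ 0.   0.6 -0.6] t 27.2
  tool shift mm [41.3 -0.9 -0.3] turn 0.0
[[0.6479 0.4576 0.013 ]
 [0.6603 0.288  0.013 ]
 [0.4188 0.2686 0.013 ]
 [0.4023 0.4402 0.013 ]] [0.53230663 0.36358308 0.013     ]
```

View pics/j1.png

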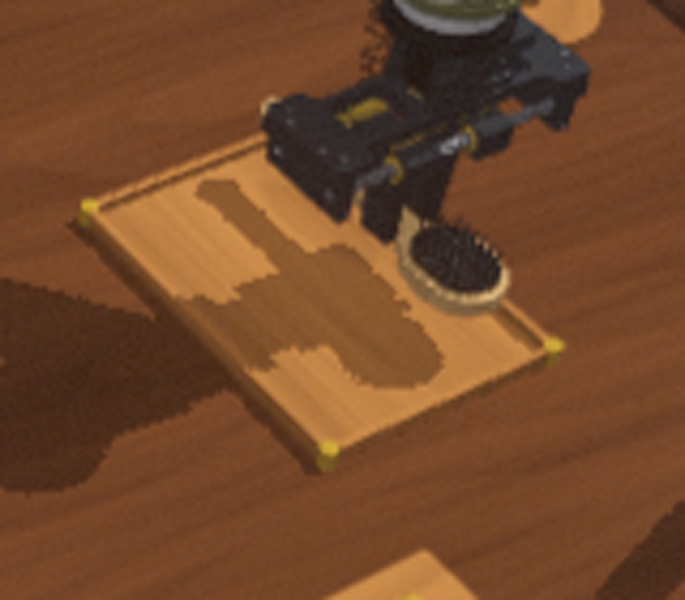

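```bash
python3 -m crank '[[[0.015,-0.001,0.003],[0,0,0]],[[0.012,0,0],[0,0,0]],[[0.006,0,0],[0,0,0]],[[0.004,0,0],[0,0,0]],[[0.002,0,0],[0,0,0]],[[0.001,0,0],[0,0,0]],[[0.001,0,0],[0,0,0]],[[0,0,0],[0,0,0]],[[0,0,0],[0,0,0]]]'
python3 -m crank '[[[0.0005,0,0],[0,0,0]],[[0,0,0],[0,0,0]],[[0,0,0],[0,0,0]]]'
```

```text
time: 27.98
ee_pos: [0.5511, 0.404, 0.0087]
ee_rot: [1.919, 1.57, 0.43]
force: [0.2, -1.1, -0.9]
width: 0.193
time: 28.23
ee_pos: [0.5511, 0.404, 0.0084]
ee_rot: [1.99, 1.57, 0.5]
force: [-0.4, -0.2, 2.6]
width: 0.194
```

Contact at the expected height. Release, lift and head for the comb (0.618, -0.167, axis 13.5°).

```bash
python3 -m crank '[[[0,0,0],[0,0,0]],[[0,0,0],[0,0,0]],[[0,0,0],[0,0,0]],[[-0.005,0,0],[0,0,0]],[[-0.02,0,0],[0,0,0]],[[-0.03,0,0],[0,0,0]],[[-0.03,0,0],[0,0,0]],[[-0.005,0,0],[0,0,0]],[[0,0,0],[0,0,0]],[[0,0,0],[0,0,0]]]' 0.33
python3 - <<'E'
from h import *
to(.618,-.167,.1,13.5-90)
p,d=robot.snapshot("scene");r=cv2.resize(p[100:240,320:480],(685,600),interpolation=cv2.INTER_CUBIC);cv2.imwrite("pics/k1.png",r[:,:,::-1])
E
```

```text
time: 29.07
ee_pos: [0.5506, 0.4038, 0.0973]
ee_rot: [-1.187, 1.57, -2.677]
force: [0.4, 0.2, -0.8]
width: 0.332
pos [0.5506 0.4038 0.0973] jaw -85.4 tilt [-0.04 -0.02] w 29.2 F [ 0.4  0.2 -0.8] t 29.1
  tool shift mm [ -2.6  21.  574.3] turn -8.9
```

View pics/k1.png

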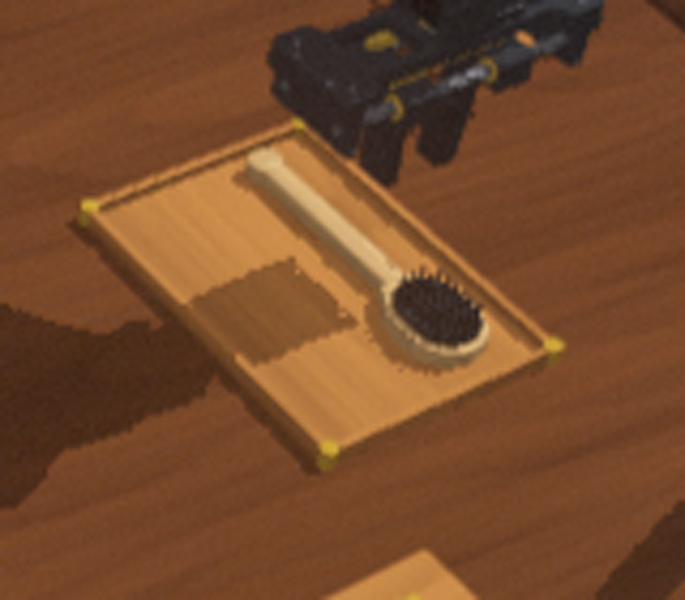

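```bash
python3 -m crank '[[[0,0,0],[-4.5,0,0]],[[0,0,0],[-4.4,0,0]],[[0,-0.004,0.0336],[0,0,0]],[[0,-0.004,0.0336],[0,0,0]],[[0,-0.004,0.0336],[0,0,0]],[[0,-0.004,0.0336],[0,0,0]],[[0,-0.004,0.0336],[0,0,0]],[[0,-0.004,0.0336],[0,0,0]],[[0,-0.004,0.0336],[0,0,0]],[[0,-0.004,0.0336],[0,0,0]]]' 0.6
python3 -m crank '[[[0,-0.004,0.0336],[0,0,0]],[[0,-0.004,0.0336],[0,0,0]],[[0,-0.004,0.0336],[0,0,0]],[[0,-0.004,0.0336],[0,0,0]],[[0,-0.004,0.0336],[0,0,0]],[[0,-0.004,0.0336],[0,0,0]],[[0,-0.004,0.0336],[0,0,0]],[[0,-0.004,0.0336],[0,0,0]],[[0,-0.004,0.0336],[0,0,0]],[[0,0,0],[0,0,0]]]'
python3 -m crank '[[[0.03,0,0],[0,0,0]],[[0.02,0,0],[0,0,0]],[[0.02,0,0],[0,0,0]],[[0.01,0,0],[0,0,0]],[[0,0,0],[0,0,0]],[[0,0,0],[0,0,0]],[[0,0,0],[0,0,0]]]'
python3 - <<'E'
from h import *
to(.618,-.167,.0025,13.5-90)
p,d=robot.snapshot("scene")
blue=lambda h,s,v:(h>100)&(h<130)&(s>150)&(v>60)
print(rect("scene",blob(p,(180,225,250,290),blue),.006))
E
```

```text
time: 29.95
ee_pos: [0.5819, 0.1334, 0.0963]
ee_rot: [-1.777, 1.568, -3.111]
force: [-0.1, 0.1, 0.4]
width: 0.602
time: 30.78
ee_pos: [0.6179, -0.1728, 0.096]
ee_rot: [-1.529, 1.569, -2.868]
force: [0.3, -0.9, -1.1]
width: 0.604
time: 31.37
ee_pos: [0.6191, -0.1673, 0.0189]
ee_rot: [0.911, 1.569, -0.423]
force: [0.3, -1.1, 0.5]
width: 0.598
pos [ 0.6191 -0.1673  0.0189] jaw -76.4 tilt [ 0.08 -0.04] w 52.6 F [ 0.3 -1.1  0.5] t 31.4
  tool shift mm [16.4 -1.  -0.6] turn 0.1
[ 642.9 -163.1  120.6   30.7   13.6]
```

```bash
python3 -m crank '[[[0.009,-0.001,0],[0,0,0]],[[0.005,0,0],[0,0,0]],[[0.0026,0,0],[0,0,0]],[[0,0,0],[0,0,0]],[[0,0,0],[0,0,0]]]'
python3 -m crank '[[[0,0,0],[0,0,0]],[[0,0,0],[0,0,0]],[[0,0,0],[0,0,0]],[[0,0,0],[0,0,0]],[[0,0,0],[0,0,0]],[[0,0,0],[0,0,0]],[[0,0,0],[0,0,0]],[[0,0,0],[0,0,0]],[[0,0,0],[0,0,0]]]' 0.2 20
python3 -m crank '[[[-0.008,0,0],[0,0,0]],[[-0.02,0,0],[0,0,0]],[[-0.03,0,0],[0,0,0]],[[-0.03,0,0],[0,0,0]],[[-0.012,0,0],[0,0,0]],[[0,0,0],[0,0,0]],[[0,0,0],[0,0,0]]]'
python3 - <<'E'
from h import *
to(.538,.327,.1,4.6-90)
p,d=robot.snapshot("scene");r=cv2.resize(p[140:300,160:360],(750,600),interpolation=cv2.INTER_CUBIC);cv2.imwrite("pics/l1.png",r[:,:,::-1])
E
```

```text
time: 31.83
ee_pos: [0.6175, -0.1676, 0.001]
ee_rot: [-2.339, 1.571, 2.61]
force: [-0.2, -0.2, -0.3]
width: 0.599
time: 32.58
ee_pos: [0.6175, -0.1676, 0.0012]
ee_rot: [1.376, 1.571, 0.041]
force: [-0.2, 0.6, 0.2]
width: 0.338
time: 33.17
ee_pos: [0.6173, -0.1675, 0.1008]
ee_rot: [-2.194, 1.571, 2.755]
force: [-0.3, -0.4, -0.8]
width: 0.339
pos [ 0.6173 -0.1675  0.1008] jaw -76.5 tilt [-0.01  0.  ] w 29.8 F [-0.3 -0.4 -0.8] t 33.2
  tool shift mm [   0.8   38.6 -499.3] turn 8.9
```

View pics/l1.png

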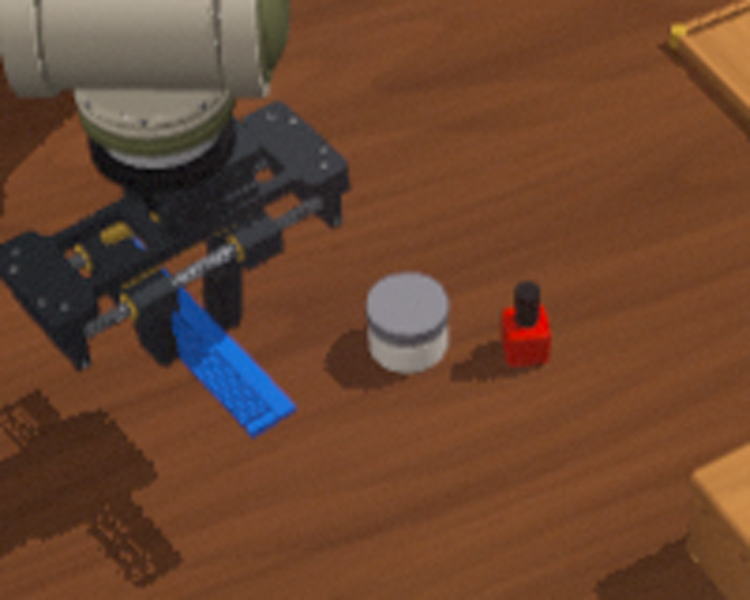

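```bash
python3 -m crank '[[[0,0,0],[4.5,0,0]],[[0,0,0],[4.4,0,0]],[[0,-0.00246,-0.0312],[0,0,0]],[[0,-0.00246,-0.0312],[0,0,0]],[[0,-0.00246,-0.0312],[0,0,0]],[[0,-0.00246,-0.0312],[0,0,0]],[[0,-0.00246,-0.0312],[0,0,0]],[[0,-0.00246,-0.0312],[0,0,0]],[[0,-0.00246,-0.0312],[0,0,0]],[[0,-0.00246,-0.0312],[0,0,0]]]'
python3 -m crank '[[[0,-0.00246,-0.0312],[0,0,0]],[[0,-0.00246,-0.0312],[0,0,0]],[[0,-0.00246,-0.0312],[0,0,0]],[[0,-0.00246,-0.0312],[0,0,0]],[[0,-0.00246,-0.0312],[0,0,0]],[[0,-0.00246,-0.0312],[0,0,0]],[[0,-0.00246,-0.0312],[0,0,0]],[[0,-0.00246,-0.0312],[0,0,0]],[[0,0,0],[0,0,0]],[[0,0,0],[0,0,0]]]'
python3 -m crank '[[[0.03,0,0],[0,0,0]],[[0.03,0,0],[0,0,0]],[[0.015,0,0],[0,0,0]],[[0,0,0],[0,0,0]],[[0,0,0],[0,0,0]],[[0,0,0],[0,0,0]]]'
python3 -c "
from h import *
to(.538,.327,.0070,4.6-90)"
```

```text
time: 34.05
ee_pos: [0.5764, 0.0811, 0.0992]
ee_rot: [-1.714, 1.567, 3.08]
force: [0.4, -0.2, -0.2]
width: 0.338
time: 34.88
ee_pos: [0.5367, 0.3276, 0.0991]
ee_rot: [-1.249, 1.567, -2.736]
force: [-0.4, 0.1, -1.1]
width: 0.337
time: 35.38
ee_pos: [0.5387, 0.3263, 0.0272]
ee_rot: [1.799, 1.569, 0.308]
force: [-0.8, -0.0, 0.7]
width: 0.337
pos [0.5387 0.3263 0.0272] jaw -85.4 tilt [0.07 0.02] w 29.6 F [-0.8 -0.   0.7] t 35.4
  tool shift mm [20.2 -0.7 -0.8] turn -0.0
```

```bash
python3 -m crank '[[[0.010,-0.001,0],[0,0,0]],[[0.005,0,0],[0,0,0]],[[0.002,0,0],[0,0,0]],[[0.001,0,0],[0,0,0]],[[0,0,0],[0,0,0]],[[0,0,0],[0,0,0]]]'
python3 -m crank '[[[0.0008,0,0],[0,0,0]],[[0,0,0],[0,0,0]],[[0,0,0],[0,0,0]]]'
```

```text
time: 35.88
ee_pos: [0.5371, 0.3268, 0.0084]
ee_rot: [1.837, 1.57, 0.347]
force: [-0.1, -0.1, -1.2]
width: 0.339
time: 36.13
ee_pos: [0.537, 0.3268, 0.0075]
ee_rot: [1.899, 1.571, 0.409]
force: [-0.0, 0.3, -0.9]
width: 0.336
```

Just over 1 mm left to the floor.

```bash
python3 -m crank '[[[0.0008,0,0],[0,0,0]],[[0,0,0],[0,0,0]],[[0,0,0],[0,0,0]]]'
python3 -m crank '[[[0.0003,0,0],[0,0,0]],[[0,0,0],[0,0,0]],[[0,0,0],[0,0,0]]]'
python3 -m crank '[[[0,0,0],[0,0,0]],[[0,0,0],[0,0,0]],[[0,0,0],[0,0,0]],[[-0.005,0,0],[0,0,0]],[[-0.02,0,0],[0,0,0]],[[-0.03,0,0],[0,0,0]],[[-0.03,0,0],[0,0,0]],[[-0.03,0,0],[0,0,0]],[[0,0,0],[0,0,0]],[[0,0,0],[0,0,0]]]' 0.46
python3 -m crank '[[[0,-0.01,0.03],[0,0,0]],[[0,-0.01,0.03],[0,0,0]],[[0,-0.01,0.03],[0,0,0]],[[0,-0.01,0.03],[0,0,0]],[[0,-0.01,0.03],[0,0,0]],[[0,-0.01,0.03],[0,0,0]],[[0,-0.01,0.03],[0,0,0]],[[0,-0.01,0.03],[0,0,0]],[[0,-0.01,0.03],[0,0,0]],[[0,0,0],[0,0,0]]]'
python3 - <<'E'
from h import *
to(.5,0,.1)
p,d=robot.snapshot("scene");t,_=robot.snapshot("top")
np.savez("end.npz",s=p,t=t)
cv2.imwrite("pics/m1.png",np.vstack([cv2.resize(p[100:310,60:460],(571,300)),cv2.resize(t[130:320,80:520],(571,247))])[:,:,::-1])
S=p;blue=lambda h,s,v:(h>100)&(h<130)&(s>150)&(v>60)
white=lambda h,s,v:(s<60)&(v>60)
for n,I,r in(("scene",p,(330,120,455,212)),("top",t,(85,160,185,295))): print(n,"comb",rect(n,blob(I,r,blue),.011))
E
```

```text
time: 36.38
ee_pos: [0.5369, 0.3267, 0.0066]
ee_rot: [-0.994, 1.571, -2.484]
force: [-0.7, -0.5, -0.8]
width: 0.337
time: 36.63
ee_pos: [0.5369, 0.3267, 0.0063]
ee_rot: [-1.98, 1.571, 2.813]
force: [0.5, -0.4, -0.1]
width: 0.332
time: 37.47
ee_pos: [0.5376, 0.327, 0.1232]
ee_rot: [1.851, 1.567, 0.361]
force: [0.1, -1.1, -1.3]
width: 0.458
time: 38.3
ee_pos: [0.4676, 0.0468, 0.1203]
ee_rot: [-1.487, 1.568, -2.98]
force: [-0.2, -0.4, 0.5]
width: 0.458
pos [0.4676 0.0468 0.1203] jaw -85.6 tilt [-0.16 -0.03] w 40.3 F [-0.2 -0.4  0.5] t 38.3
  tool shift mm [20.3 28.7 49.2] turn None
scene comb [541.3 323.7 163.   28.    4.3]
top comb [535.2 325.2 163.3  27.5   4.1]
```

View pics/m1.png

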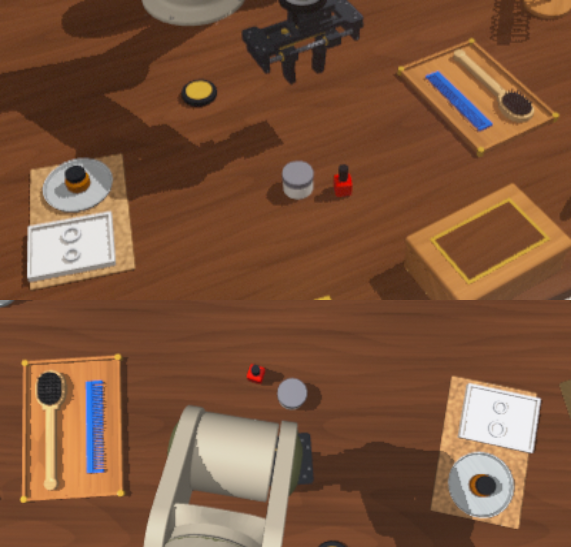

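```bash
python3 - <<'E'
from h import *
e=np.load("end.npz")
for n,k in(("top0.npz","p"),("end.npz","s")):pass
S0=np.load("scene0.npz")["p"]
for nm,f,r in(("polish",lambda h,s,v:((h<6)|(h>174))&(s>180)&(v>100),(285,210,312,240)),("jar",lambda h,s,v:(s<60)&(v>60),(255,210,283,226))):
    print(nm,[blob(I,r,f).mean(0).round(1) for I in(S0,e["s"])])
print(robot.job_done())
E
```

```text
polish [array([299.8, 228.7]), array([299.8, 228.8])]
jar [array([268.1, 219.9]), array([268.1, 219.9])]
the job is handed in; nothing more can be done
None
```

The table is tidied and the job is handed in, at about 38 s of robot time. It reported no verdict.

- **Order:** I placed the large ring, small ring, kajal pot, hairbrush and then the comb. The brush was gripped at its measured balance point and carried level. The pot stayed upright and was set down in sub-millimetre steps; the last contact pushed back with about 6 N.
- **Last checks, both cameras:**
  - Both rings lie flat in the ceramic tray.
  - The pot stands upright in the steel tray.
  - The brush (bristles up) and comb lie flat, lengthwise and side by side inside the wooden tray. The comb measured within 0.5° of the tray's axis.
  - The cream jar and nail polish are at the same image position as at the start, within 0.1 px.
  - The gripper was clear of everything.
- **Disagreements:** The two cameras differed by about 6 mm in x for most things, so I used the midpoint, and every grasp fitted. The scene-view mask of the brush handle was about 10 mm off, so I relied on the top view for that. The comb's touchdown gave no clear force signal, so I released it at the computed floor height and confirmed it by camera.

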